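# Clamp a circuit board in the ratchet board holder

## Robot

A 6-joint arm with a two-finger parallel gripper is mounted at the origin on the work surface. World frame = base frame: x ahead of the robot, y to its left, z up, the work surface at z = 0. Lengths are in m, angles in rad, forces in N, time in s.
With the tool pointing down it reaches from about 0.275 to 0.825 m from the base axis. Payload 4.9 kg.
Tool frame: the origin (TCP) lies midway between the tips of the shut fingers; the grasp point (between the pads) lies 19 mm behind it (grip_point_offset is the distance from the TCP to the grasp point, in m); z points along the fingers, y is the line along which they close (so a half turn about z gives the same grasp; the last joint's range is limited). The gripper opens to 85 mm and grips with 20 to 120 N. Pads are 22 mm wide; open, the fingers measure 114 mm over their backs; the gripper's body (76 mm by 85 mm) begins 54 mm behind the grasp point. The pads swing forward as they close: fully open they stand 13 mm farther back than shut.
Start: joints at [1.142, 0.326, -0.193, 1.052, 0, 1.437], TCP at [0.16, 0.526, 0.231] pointing down, gripper open.
Joint ranges: [-2.65, 2.65], [-0.97, 1.79], [-1.3, 1.35], [-1.93, 2.1], [-1.47, 1.37], [-3.14, 3.14]. Speed limits (rad/s): [2.57, 2.57, 3.14, 3.14, 3.14, 3.14].

## Interface

Orientations are given as a rotation vector (axis times angle).
In Python, from cell import * gives the robot as it stands. Calls block until the motion is done:
- movep(position, orientation): joint-space move of the TCP to a pose.
- move_l(position, velocity=0.15, rot=None, until_force=None): straight line of the TCP; rot=None keeps the orientation; velocity is the mean speed in m/s. With until_force (N) it stops when the force on the tool has changed by that much, and returns True; else False.
- set_joints(angles): joint-space move.
- let_go() and grab(newtons=None): open the fingers fully, or close them until they stop; newtons is the grip in N (None keeps the last).
- sleep(seconds).
- ik(position, orientation): joint angles nearest the present ones, or None.
- get_state(): the state.
- grab_frame(name): name is "scene" or "top" or "wrist"; returns a dict with "img" (480x640x3 uint8, red, green, blue), "fx", "fy", "cx", "cy" (pixels), "cam_to_world" (4x4, takes a point from camera to world coordinates); the wrist camera has in their place "T_tool_cam" (4x4, takes a point from camera to tool coordinates, whose origin is the TCP and whose axes are the flange's). Camera axes: x right, y down, z forward; pixel columns grow to the right and rows downward; lengths in m; the calibration is good to about 2 mm. A picture is of the moment at which its call begins: read the wrist's pose just before it. There is no depth.
A pose or a line that the arm cannot do raises MotionError and nothing moves.
- sign_off(): hands the job in; it is judged then, once.
Trained networks look in the newest picture that a camera, given by its name, has taken for a name from the list of things; names that differ only in an ending like _2 or _b are one class to them, and where a whole thing is asked for, a point or a joint stands for the part that bears it (a point fixed in the world has none). Each returns a list of dicts, best first, with "score" (0 to 1); they miss things now and then, are a little off and sometimes report something else, mostly with a low value. They report only what shows in the picture. A call takes as long as a camera call. They do not tell look-alikes from the thing itself.
- spot_in(camera, name): "centre" ([column, row] in pixels, amid what is visible of it).
- silhouettes(camera, name): "mask" (480x640 bool, what is visible of it) and "centre" ([column, row] in pixels, amid what is visible of it).
- tip_of(camera, name): "centre" ([column, row] in pixels: a listed point, or the origin of a listed thing).
The state is a dict: "clock": time; "q": joint angles; "joint_velocities": joint speeds; "tau": joint torques, N m; "position": TCP position; "eef_rot": TCP orientation; "contact_force": force on the tool from outside, world axes, zero at the start; "wrist_torque": the same for the moment, N m; "finger_gap": opening from 0.0 (shut) to 1.0 (fully open); "grasp_force": force on a finger pad.
Only numpy, scipy, OpenCV 4.12 (cv2) and the standard library are available. Lean on these libraries where they do the work, as an engineer would, in place of code of your own. Each camera call takes 0.05 s, during which the arm holds its last target. There are 200 camera calls.

## Task

Lay the loose circuit board on the rests between the jaws of the board holder and let go of it. Then turn the holder's ratchet dial clockwise until the board is just nipped between both jaws, and after the click that nips it give exactly three more clicks, so that the board is held firmly but not overtightened; leave the other things on the bench alone.

Things in the scene. Friction and masses are not known exactly. Their poses are not given: they have to be found in the camera images.
- board: Loose green circuit board, 60 (its x) x 100 (its y) x 2.4 mm, about 120 g. Origin: centre of its underside. In its middle a finned heatsink 34 x 34 mm rises from the board's top face to 18.4 mm above the underside: hold the board by it. Parts within 15 mm of the board's x axis are at most 1 mm high, others up to 6 mm.
- holder: Board holder fixed to the bench: base plate 110 (x) x 300 mm (y from -160 to 140 mm), 8 mm thick, origin on its underside. From +y to -y: dial on a round housing (axis y = 95 mm, 66 mm across, top 30 mm above the bench), driven jaw, two board rests, sprung jaw (28 mm high, face between y = -98 and -81 mm: it is set anew for each job and its place is not reported).
- seat (a point): Where to lay the middle of the board's underside: on the two rests (44 mm apart, tops 16 mm above the bench) between the jaws, at y = -28.5 mm of the holder. Axes as the holder's; the board's 100 mm length lies along y, either way round, with at least 2.5 mm free to each jaw. It slides on the rests when the driven jaw pushes it.
- dial_grip (a point): Middle of the dial's bar grip, on the vertical dial axis, 48 mm above the bench. The bar is 12 mm wide, 46 mm long and 22 mm high (37 to 59 mm above the bench), on a disc 52 mm across (top at 37 mm). The point turns with the dial: its y axis runs along the bar, x across it; at the start along the holder's axes.
- dial (a joint): Dial angle in rad, 0 at the start, growing clockwise from above. One click is 0.349 rad = 3 mm of jaw. It ratchets: let go, it falls back to the last click passed (pass it by 0.06 rad to be sure) and never further. Free it takes up to 0.04 N m; the nip (2nd to 8th click) is felt as 0.09 N m more, since the sprung jaw yields only from 11 N; each further click adds 3 N and 0.026 N m.
- jaw: Driven jaw: aluminium block 70 mm wide (x), 16 mm thick, 10 to 28 mm above the bench. Origin in the middle of its face, at bench height: y = 24.5 mm of the holder when fully open, as at the start. It closes towards -y of the holder.
- screwdriver: Bystander: screwdriver, 160 mm, lying flat beyond the holder.
- screw_dish: Bystander: steel screw dish, 84 mm across, 22 mm high.
- fan: Bystander: laptop fan, 75 x 68 x 10 mm, lying flat.
- brush: Bystander: brush, 150 mm, lying between holder and robot.
Not all that is in view belongs to the job. What is meant by the board is not blue, and is the larger of those in its own colour.

How it is judged:
On the way, in this order (a step that is already met when the one before it is completed fails the run):
1. the board lies flat on the rests between the open jaws, let go (z of board in the frame of holder between 0.0145 and 0.018 m and angle between board's own z axis and vertical below 0.03 rad and horizontal distance between board and seat below 0.012 m and angle between the y axis of board and the y axis of holder, either way round below 0.12 rad and contact force between the fingers and board below 0.05 N), for 0.2 s.
2. the board is nipped between the jaws by the dial (contact force between jaw and board above 5 N), for 0.1 s.
At the end, for the whole second after the job is handed in: The board lies flat on the rests (height within 1.5 mm, tilt under 0.03 rad), square between the jaws (0.05 rad, 12 mm of the middle across), at rest, pressed by the driven jaw with 17.8 to 22.6 N, which is three clicks past the click that nipped it; the dial is let go and still (contact force between jaw and board between 17.8 and 22.6 N and z of board in the frame of holder between 0.0145 and 0.018 m and x of board in the frame of holder between -0.012 and 0.012 m and angle between board's own z axis and vertical below 0.03 rad and angle between the y axis of board and the y axis of holder, either way round below 0.05 rad and linear speed of board below 0.01 m/s and velocity of joint dial below 0.05 rad/s); the robot touches nothing.
It fails at once if the board is overtightened (over 25 N between jaw and board) (contact force between jaw and board above 25 N).
It fails at once if a bystander is moved by more than 20 mm (distance of any of screwdriver, screw_dish, fan, brush from where it was at the start of the episode above 0.02 m).
It also fails if it takes over 72 s, if anything falls off the work surface, if the arm or the gripper's body presses on something with over 40 N, if the wrist force passes 120 N, or if a joint passes its speed limit or range.

## Working session

There is one attempt and no reset: what is moved stays moved. The work goes in short steps, each a Python script; the robot and the scene stay as the last script left them, time stands still between calls to the robot, and variables do not carry over. Pictures are saved under pics/ and viewed, at most 10 in all, crops included, and the job is handed in when it is done.

```bash
mkdir -p pics; ls
cat > h.py <<'E'
from cell import *
import numpy as np, cv2
from scipy.spatial.transform import Rotation as R
def save(n,im): cv2.imwrite('pics/'+n,cv2.cvtColor(im,cv2.COLOR_RGB2BGR))
def campose(f,st):
    if 'cam_to_world' in f: return np.array(f['cam_to_world'])
    T=np.eye(4);T[:3,:3]=R.from_rotvec(st['eef_rot']).as_matrix();T[:3,3]=st['position']
    return T@np.array(f['T_tool_cam'])
def ray(f,T,px):
    d=T[:3,:3]@np.array([(px[0]-f['cx'])/f['fx'],(px[1]-f['cy'])/f['fy'],1]); return T[:3,3],d/np.linalg.norm(d)
def atz(f,T,px,z):
    o,d=ray(f,T,px); return o+d*(z-o[2])/d[2]
def tri(rays):
    A=sum(np.eye(3)-np.outer(d,d) for o,d in rays); b=sum((np.eye(3)-np.outer(d,d))@o for o,d in rays)
    return np.linalg.solve(A,b)
E
python3 - <<'E'
from h import *
np.set_printoptions(precision=4,suppress=True)
st=get_state();print(st['position'],st['eef_rot'],st['clock'])
fr={}
for c in ('scene','top','wrist'):
    f=grab_frame(c);fr[c]=f;save(c+'0.png',f['img']);T=campose(f,st)
    print(c,T[:3,3],T[:3,2],f['fx'])
    for n in ('board','holder','seat','dial_grip','jaw','screwdriver','screw_dish','fan','brush'):
        for k,fn in (('tip',tip_of),('spot',spot_in)):
            try: r=fn(c,n)
            except Exception as e: r=[];print(n,k,e)
            print(c,n,k,[(np.round(x['centre']).tolist(),round(x['score'],2),atz(f,T,x['centre'],.016)[:2].round(3).tolist()) for x in r[:4]])
E
```

```text
pics
[0.1595 0.5257 0.2305] [-0.4613 -3.1071  0.0026] 0.0
scene [ 1.0644 -0.4808  0.8967] [-0.4472  0.437  -0.7804] 475.7589970705909
scene board tip [([236.0, 394.0], 0.91, [0.72, -0.357]), ([222.0, 330.0], 0.56, [0.596, -0.295]), ([174.0, 293.0], 0.55, [0.45, -0.315])]
scene board spot [([177.0, 296.0], 0.69, [0.462, -0.315]), ([218.0, 335.0], 0.67, [0.599, -0.307]), ([238.0, 393.0], 0.62, [0.721, -0.354]), ([396.0, 290.0], 0.31, [0.785, 0.033])]
scene holder tip [([345.0, 221.0], 0.68, [0.571, 0.101])]
scene holder spot [([348.0, 218.0], 0.59, [0.569, 0.112])]
scene seat tip [([340.0, 220.0], 0.84, [0.56, 0.094])]
scene seat spot []
scene dial_grip tip [([380.0, 188.0], 0.7, [0.558, 0.246]), ([289.0, 348.0], 0.34, [0.721, -0.224])]
scene dial_grip spot [([381.0, 196.0], 0.72, [0.577, 0.229])]
scene jaw tip [([352.0, 210.0], 0.88, [0.557, 0.139])]
scene jaw spot [([360.0, 206.0], 0.66, [0.562, 0.163]), ([386.0, 173.0], 0.25, [0.533, 0.302])]
scene screwdriver tip [([386.0, 285.0], 0.85, [0.762, 0.03])]
scene screwdriver spot [([398.0, 293.0], 0.69, [0.793, 0.033])]
scene screw_dish
[... 1657 characters left out ...]
85, [0.525, 0.317]), ([252.0, 242.0], 0.38, [0.559, 0.114])]
top brush tip [([326.0, 307.0], 0.6, [0.401, -0.058]), ([428.0, 226.0], 0.36, [0.589, -0.308])]
top brush spot [([320.0, 312.0], 0.74, [0.391, -0.044]), ([166.0, 258.0], 0.33, [0.526, 0.318])]
wrist [0.0877 0.5484 0.3719] [ 0.2812 -0.0881 -0.9556] 419.35104954694464
wrist board tip []
wrist board spot []
wrist holder tip []
wrist holder spot []
wrist seat tip []
wrist seat spot []
wrist dial_grip tip []
wrist dial_grip spot []
wrist jaw tip []
wrist jaw spot []
wrist screwdriver tip []
wrist screwdriver spot []
wrist screw_dish tip []
wrist screw_dish spot []
wrist fan tip []
wrist fan spot []
wrist brush tip []
wrist brush spot []
```

View pics/top0.png

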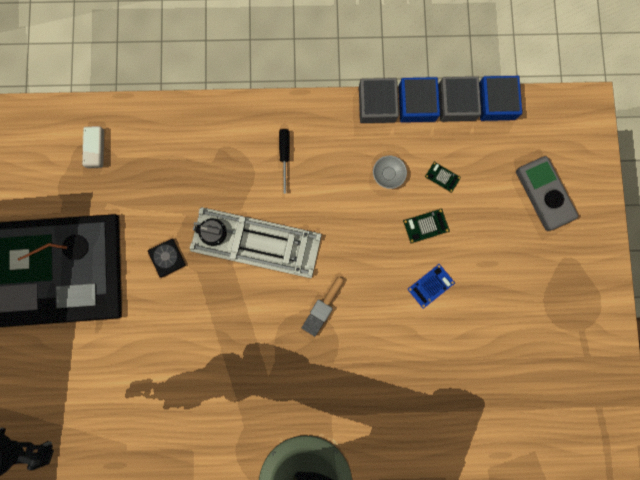

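View pics/scene0.png

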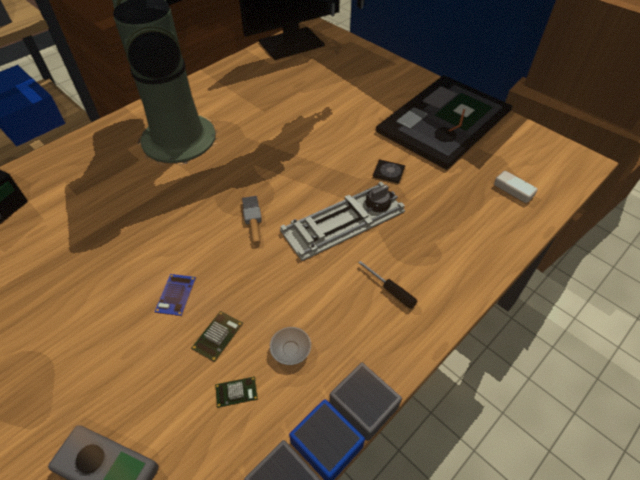

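Candidates for the board in the top view are the blue board (432,286), the larger green one (427,226) and the smaller green one (444,177). I pick (427,226) because it is green and the larger of the two. The holder is at (255,242) with its dial at the left end (212,230). Next come wrist close-ups of the board and holder.

```bash
cat >> h.py <<'E'
def down(a):
    c,s=np.cos(a),np.sin(a); return R.from_matrix(np.array([[-s,c,0],[c,s,0],[0,0,-1.]])).as_rotvec()
def aim(target,a,h,Ttc):
    """TCP position at height h so the wrist camera looks at target"""
    M=R.from_rotvec(down(a)).as_matrix(); o=M@Ttc[:3,3]; d=M@Ttc[:3,2]
    t=np.array(target)-d*((h+o[2]-target[2])/-d[2]); p=t-o; p[2]=h; return p
def look(target,a,h,name=None):
    T0=np.array(grab_frame('wrist')['T_tool_cam']) if not hasattr(look,'T') else look.T
    look.T=T0; movep(aim(target,a,h,T0).tolist(),down(a).tolist()); sleep(.2)
    st=get_state(); f=grab_frame('wrist')
    if name: save(name,f['img'])
    return f,campose(f,st)
E
python3 - <<'E'
from h import *
np.set_printoptions(precision=4,suppress=True)
print(grab_frame('wrist')['T_tool_cam'])
def opts(t,h):
    T=np.array(grab_frame('wrist')['T_tool_cam'])
    for a in np.radians(np.arange(-180,180,30)):
        p=aim(t,a,h,T);q=ik(p.tolist(),down(a).tolist())
        print(round(np.degrees(a)),p,None if q is None else np.round(q,2))
opts([.588,-.305,.01],.2); opts([.57,.1,.02],.22)
E
```

```text
[[ 0.     -0.9555 -0.2949  0.0753]
 [ 1.      0.0003 -0.001   0.0006]
 [ 0.0011 -0.2949  0.9555 -0.1414]
 [ 0.      0.      0.      1.    ]]
-180 [ 0.5882 -0.3319  0.2   ] [-0.62  0.58  0.13  1.12  0.   -2.19]
-150 [ 0.6017 -0.3282  0.2   ] [-0.61  0.6   0.17  1.13  0.   -2.7 ]
-120 [ 0.6114 -0.3183  0.2   ] [-0.59  0.61  0.18  1.14 -0.    3.08]
-90 [ 0.6149 -0.3048  0.2   ] [-0.57  0.6   0.17  1.14  0.    2.57]
-60 [ 0.6112 -0.2913  0.2   ] [-0.55  0.59  0.14  1.12 -0.    2.06]
-30 [ 0.6013 -0.2816  0.2   ] [-0.55  0.56  0.09  1.1   0.    1.55]
0 [ 0.5878 -0.2781  0.2   ] [-0.56  0.53  0.05  1.09  0.    1.02]
30 [ 0.5743 -0.2818  0.2   ] [-0.57  0.51  0.02  1.07  0.    0.48]
60 [ 0.5646 -0.2917  0.2   ] [-0.59  0.51  0.    1.07  0.   -0.07]
90 [ 0.5611 -0.3052  0.2   ] [-0.61  0.51  0.01  1.07  0.   -0.61]
120 [ 0.5648 -0.3187  0.2   ] [-0.63  0.53  0.04  1.08 -0.   -1.15]
150 [ 0.5747 -0.3284  0.2   ] [-0.63  0.56  0.09  1.1   0.   -1.68]
-180 [0.5702 0.07   0.22  ] [-0.01  0.38 -0.15  1.05  0.   -1.58]
-150 [0.5852 0.0741 0.22  ] [ 0.    0.41 -0.1   1.06  0.   -2.09]
-120 [0.5961 0.0852 0.22  ] [ 0.02  0.43 -0.07  1.07 -0.   -2.6 ]
-90 [0.6    0.1002 0.22  ] [ 0.04  0.44 -0.05  1.08  0.   -3.1 ]
-60 [0.5959 0.1152 0.22  ] [ 0.07  0.44 -0.05  1.08 -0.    2.69]
-30 [0.5848 0.1261 0.22  ] [ 0.09  0.42 -0.08  1.07  0.    2.18]
0 [0.5698 0.13   0.22  ] [ 0.1   0.4  -0.12  1.06  0.    1.67]
30 [0.5548 0.1259 0.22  ] [ 0.09  0.37 -0.16  1.04  0.    1.14]
60 [0.5439 0.1148 0.22  ] [ 0.08  0.34 -0.2   1.03  0.    0.6 ]
90 [0.54   0.0998 0.22  ] [ 0.05  0.33 -0.21  1.02  0.    0.05]
120 [0.5441 0.0848 0.22  ] [ 0.02  0.34 -0.21  1.03  0.   -0.5 ]
150 [0.5552 0.0739 0.22  ] [ 0.    0.35 -0.18  1.03  0.   -1.05]
```

Run:
```python
from h import *
np.set_printoptions(precision=4,suppress=True)
res={}
def obs(names,views,tag):
    for i,(t,a,h) in enumerate(views):
        f,T=look(t,np.radians(a),h,f'{tag}{i}.png')
        np.savez(f'{tag}{i}.npz',T=T,img=f['img'],k=[f['fx'],f['fy'],f['cx'],f['cy']])
        for n in names:
            r=tip_of('wrist',n); print(tag,i,n,[(np.round(x['centre'],1).tolist(),round(x['score'],2)) for x in r[:3]])
            for x in r[:3]:
                X=atz(f,T,x['centre'],.02)
                if np.linalg.norm(X[:2]-np.array(t)[:2])<.17:
                    res.setdefault(n,[]).append(ray(f,T,x['centre'])); break
        print(get_state()['clock'])
    for n in names:
        if len(res.get(n,[]))>1: X=tri(res[n]); print(n,'TRI',X,[np.linalg.norm(np.cross(X-o,d)).round(4) for o,d in res[n]])
obs(('holder','seat','dial_grip','jaw'),[([.57,.11,.02],0,.22),([.57,.11,.02],90,.22),([.57,.11,.02],150,.22)],'hold')
obs(('board',),[([.588,-.305,.01],60,.16),([.588,-.305,.01],-30,.16)],'brd')
r=silhouettes('wrist','board')
for x in r[:3]: print(x['score'],x['centre'],x['mask'].sum(),cv2.minAreaRect(np.argwhere(x['mask'])[:,::-1].astype(np.float32)))
```

```text
hold 0 holder [([510.5, 318.8], 0.23)]
hold 0 seat [([302.6, 270.6], 0.7)]
hold 0 dial_grip []
hold 0 jaw [([314.6, 206.5], 0.85)]
5.525
hold 1 holder [([324.7, 227.7], 0.63)]
hold 1 seat [([298.0, 231.1], 0.59)]
hold 1 dial_grip [([438.9, 273.9], 0.67)]
hold 1 jaw [([353.8, 236.3], 0.74)]
7.4167
hold 2 holder [([335.5, 238.5], 0.57)]
hold 2 seat [([325.7, 216.6], 0.66)]
hold 2 dial_grip [([362.2, 357.9], 0.84)]
hold 2 jaw [([338.0, 266.1], 0.72)]
8.8917
holder TRI [0.5566 0.1142 0.0029] [np.float64(0.0002), np.float64(0.0002)]
seat TRI [0.5542 0.0903 0.0188] [np.float64(0.0005), np.float64(0.0019), np.float64(0.002)]
dial_grip TRI [0.5832 0.205  0.0484] [np.float64(0.0003), np.float64(0.0003)]
jaw TRI [ 0.5667  0.141  -0.0053] [np.float64(0.0019), np.float64(0.0003), np.float64(0.0017)]
brd 0 board [([315.1, 246.9], 0.89), ([201.8, 68.0], 0.79)]
10.6333
brd 1 board [([171.0, 335.9], 0.78), ([493.2, 219.8], 0.63)]
12.35
board TRI [ 0.5456 -0.274   0.1612] [np.float64(0.0077), np.float64(0.0077)]
0.9 [497.0, 218.3] 6595 ((499.02191162109375, 217.58099365234375), (66.2587661743164, 109.94286346435547), 8.820380210876465)
0.79 [156.4, 329.8] 5948 ((167.32876586914062, 335.123291015625), (130.617919921875, 66.94754028320312), 20.556045532226562)
0.68 [319.3, 245.1] 10318 ((322.77008056640625, 244.49270629882812), (133.23143005371094, 80.88642120361328), 43.451839447021484)
```

View pics/hold1.png

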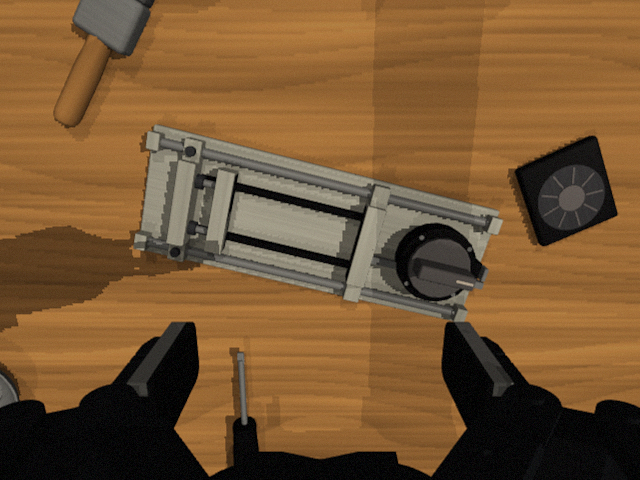

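View pics/brd1.png

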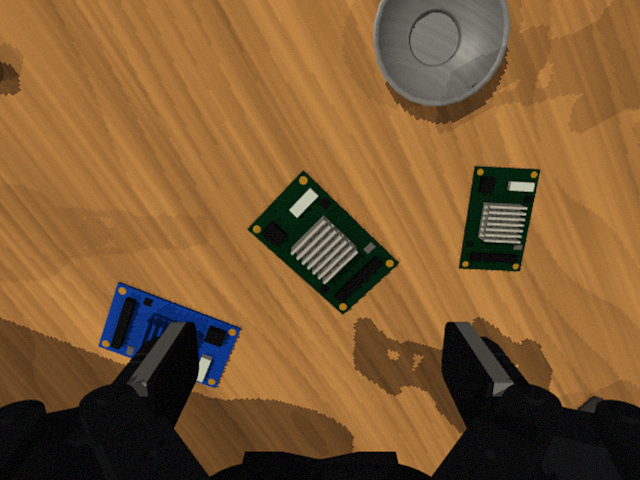

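brd1 shows the large green board at (322,243) with a 34 mm finned heatsink. The smaller green look-alike is at (500,218) and the blue one at (170,335), so the choice stands. hold1 shows the dial at (437,265), the driven jaw at about (365,245), the two black rest strips, and the sprung jaw at (222,212). I'll fit the holder pose and rectify the views.

```bash
cat > fit.py <<'E'
from h import *
from scipy.optimize import least_squares
np.set_printoptions(precision=4,suppress=True)
V=[dict(np.load(f'hold{i}.npz')) for i in range(3)]
def proj(v,X):
    Y=(np.asarray(X)-v['T'][:3,3])@v['T'][:3,:3]; return Y[:,:2]/Y[:,2:]*v['k'][:2]+v['k'][2:]
P={'h':(0,0,0),'s':(0,-.0285,.016),'d':(0,.095,.048),'j':(0,.0245,0)}
O=[(0,'s',302.6,270.6),(0,'j',314.6,206.5),(1,'h',324.7,227.7),(1,'s',298,231.1),(1,'d',438.9,273.9),(1,'j',353.8,236.3),
(2,'h',335.5,238.5),(2,'s',325.7,216.6),(2,'d',362.2,357.9),(2,'j',338,266.1)]
def W(p,X):
    X=np.atleast_2d(X);c,s=np.cos(p[2]),np.sin(p[2]);return np.c_[p[0]+c*X[:,0]-s*X[:,1],p[1]+s*X[:,0]+c*X[:,1],X[:,2]]
res=lambda p:np.concatenate([proj(V[i],W(p,P[n]))[0]-(u,w) for i,n,u,w in O])
r=least_squares(res,[.557,.114,-.23],loss='soft_l1',f_scale=3)
p=r.x
if __name__=='__main__':
    print(p,res(p).reshape(-1,2))
    S=2200;out=[]
    for z in (.028,.008):
      for i in (1,2):
        y,x=np.mgrid[-.17:.15:1/S,-.065:.065:1/S]
        m=proj(V[i],W(p,np.c_[x.ravel(),y.ravel(),0*x.ravel()+z])).reshape(*x.shape,2).astype(np.float32)
        im=cv2.remap(V[i]['img'],m,None,cv2.INTER_CUBIC)
        im=cv2.rotate(im,cv2.ROTATE_90_COUNTERCLOCKWISE) # cols = +y rightwards, rows = -x.. top = +x
        cv2.putText(im,f'v{i} z{z}',(5,15),0,.45,(255,0,0),1)
        for yy in np.arange(-.16,.15,.02): cv2.line(im,(int((yy+.17)*S),0),(int((yy+.17)*S),6 if round(yy*1000)%100 else 20),(255,255,0),1)
        out.append(im)
    save('rect.png',cv2.resize(np.vstack(out),None,fx=1,fy=.5) if 0 else np.vstack(out)[:, :][:1200])
    print(np.vstack(out).shape)
    cv2.imwrite('pics/rectA.png',cv2.cvtColor(np.vstack(out[:2]),cv2.COLOR_RGB2BGR));cv2.imwrite('pics/rectB.png',cv2.cvtColor(np.vstack(out[2:]),cv2.COLOR_RGB2BGR))
E
python3 fit.py
python3 - <<'E'
from h import *
np.set_printoptions(precision=4,suppress=True)
v=np.load('brd1.npz');f=dict(zip(('fx','fy','cx','cy'),v['k']))
r=silhouettes('wrist','board')
for x in r:
    if abs(x['centre'][0]-320)<20:
        m=x['mask'];c=max(cv2.findContours(m.astype(np.uint8),0,1)[0],key=cv2.contourArea)[:,0]
        P=np.array([atz(f,v['T'],q,.0024)[:2] for q in c])
        print(x['score'],cv2.minAreaRect((P*1000).astype(np.float32)))
        v0=np.load('brd0.npz');print(tri([ray(f,v['T'],cv2.minAreaRect(c)[0]),ray(f,v0['T'],(315.1,246.9))]), [atz(f,v0['T'],(315.1,246.9),.0024)])
print(get_state()['clock'])
E
```

```text
[ 0.5597  0.116  -0.254 ] [[-2.1868  0.5647]
 [ 1.0803  3.4507]
 [ 1.8202  2.4879]
 [-3.6803 -4.2981]
 [ 3.6684  0.5986]
 [-0.7963  0.5577]
 [-2.3205  2.6027]
 [-0.6752 -1.5762]
 [ 1.373   2.152 ]
 [ 2.0837 -0.1651]]
(1144, 704, 3)
0.68 ((589.6830444335938, -306.9032897949219), (60.4926643371582, 100.86016845703125), 15.887771606445312)
[ 0.5892 -0.3077 -0.0026] [array([ 0.5882, -0.3078,  0.0024])]
12.45
```

View pics/rectA.png

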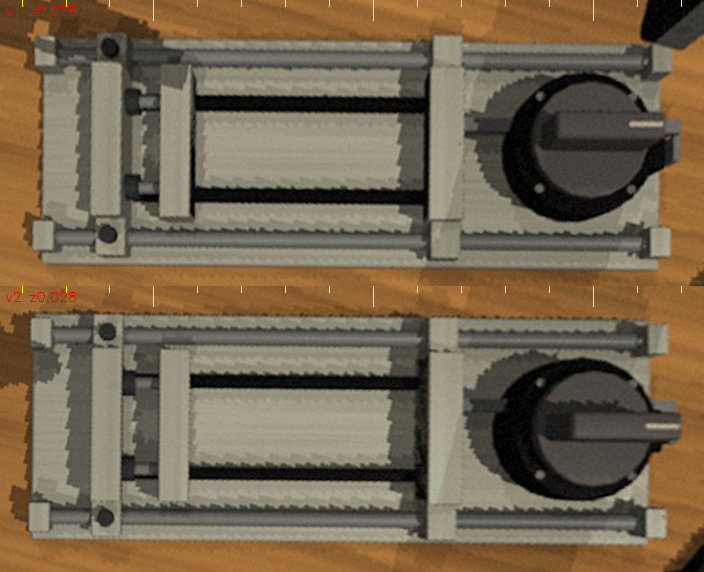

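The rectified views show the driven jaw face at y≈+25 mm, matching the stated 24.5, and the sprung jaw face at about −83.5 mm. The rails tilt by about 0.012 rad, so the yaw is ≈ −0.242. The board measures 60.5 × 100.9 mm centred at (0.5895, −0.307), which fits its description. Next I pick it up and place it.

```bash
cat >> h.py <<'E'
HP=np.array([.5597,.116,-.242])
def hw(x,y,z):
    c,s=np.cos(HP[2]),np.sin(HP[2]); return [HP[0]+c*x-s*y,HP[1]+s*x+c*y,z]
E
python3 - <<'E'
from h import *
ab=np.radians(15.9+180); ah=HP[2]+np.pi
b=[.5892,-.3072]; s=hw(0,-.0293,0)
for p,a in ((b+[.1],ab),(b+[.005],ab),(s[:2]+[.021],ah),(hw(0,.095,.04),ah)): print(np.round(ik(list(p),down(a).tolist()),2))
movep(b+[.09],down(ab).tolist())
move_l(b+[.005],.12)
grab(40); st=get_state(); print('gap',st['finger_gap'],st['grasp_force'],st['clock'])
move_l(b+[.13],.2); st=get_state(); print('lift',st['finger_gap'],st['grasp_force'],st['contact_force'],st['clock'])
movep(s[:2]+[.13],down(ah).tolist()); 
move_l(s[:2]+[.035],.15); move_l(s[:2]+[.0205],.03,until_force=4)
st=get_state(); print('placed',st['position'],st['eef_rot'],down(ah),st['contact_force'],st['clock'],s)
E
```

```text
[-0.59  0.64 -0.04  0.9  -0.   -2.44]
[-0.59  0.74 -0.12  0.71 -0.   -2.44]
[ 0.03  0.57 -0.42  0.59  0.   -1.3 ]
[ 0.22  0.63 -0.23  0.71  0.   -1.1 ]
gap 0.3862248097284887 41.67517650872469 17.15
lift 0.385319087763544 41.12314263358712 [-1.08704397 -0.08495468 -1.23682735] 17.925
placed [0.5528033  0.0875981  0.02167424] [-1.93695616e+00  2.47295755e+00 -5.28898902e-04] [ 1.93706024 -2.47333823 -0.        ] [-1.27593381  0.03105423  5.37723439] 20.6583 [np.float64(0.5526784066076748), np.float64(0.08755378362184427), 0]
```

Run:
```python
from h import *
let_go(); p=get_state()['position']; move_l([p[0],p[1],.12],.2)
f,T=look(hw(0,.02,.02),HP[2]+np.pi,.17)
np.savez('pl.npz',T=T,img=f['img'],k=[f['fx'],f['fy'],f['cx'],f['cy']])
import fit
v=dict(np.load('pl.npz'));S=2600;out=[]
for z in (.0184,.028):
    y,x=np.mgrid[-.12:.14:1/S,-.055:.055:1/S]
    m=fit.proj(v,fit.W(HP,np.c_[x.ravel(),y.ravel(),0*x.ravel()+z])).reshape(*x.shape,2).astype(np.float32)
    im=cv2.rotate(cv2.remap(v['img'],m,None,cv2.INTER_CUBIC),cv2.ROTATE_90_COUNTERCLOCKWISE); im=np.ascontiguousarray(im)
    for yy in np.arange(-.12,.14,.02): cv2.line(im,(int((yy+.12)*S),0),(int((yy+.12)*S),8),(255,255,0),1)
    out.append(im)
save('placed.png',np.vstack(out)); print(get_state()['clock'])
```

```text
22.5167
```

View pics/placed.png

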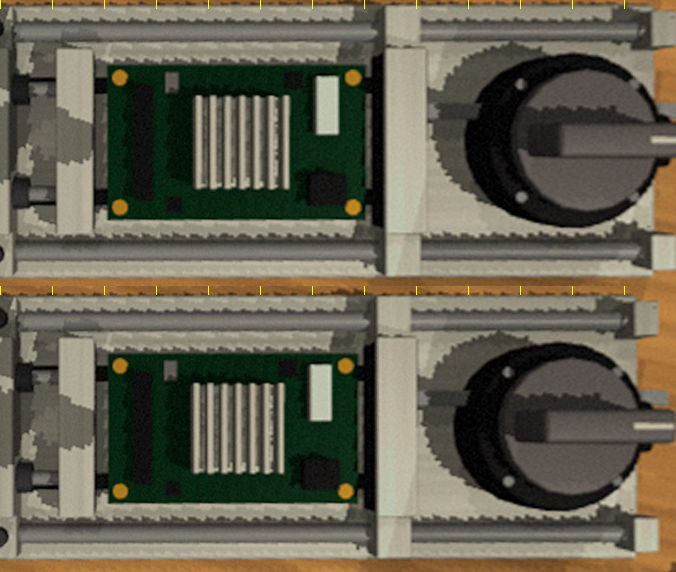

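The board lies square on the rests at y≈−28.8 mm, with about 4 to 5 mm free at each jaw. The bar is along the holder's axis. Total free travel is about 8.5 mm, so I expect the nip around click 3. Now I grip and turn the dial while sensing torque.

Run:
```python
from h import *
import json
ah=HP[2]+np.pi; d=hw(0,.095,0)[:2]
movep(list(d)+[.11],down(ah).tolist()); move_l(list(d)+[.041],.12)
grab(50); sleep(.2); st=get_state(); print('gap',st['finger_gap'],st['contact_force'].__repr__(),st['wrist_torque'],st['clock'])
q0=list(st['q']); json.dump(q0,open('q0.json','w'))
t0=st['wrist_torque'][2]
th=0
while th<1.25:
    th+=.0698; q=list(q0); q[5]+=th; set_joints(q); sleep(.05); st=get_state()
    print(round(th,3),round(th/.349,2),np.round(st['wrist_torque'],3),np.round(st['contact_force'],1),round(st['q'][5]-q0[5],3),round(st['clock'],1))
    if abs(st['wrist_torque'][2]-t0)>.14: print('stop'); break
```

```text
gap 0.1289513255614864 array([ 1.56200187, -1.55877947,  2.54536594]) [-0.20988791 -0.28052347 -0.00549657] 24.6167
0.07 0.2 [-0.13  -0.141 -0.018] [ 0.9 -0.7  2.1] 0.068 24.9
0.14 0.4 [-0.091 -0.064  0.013] [ 1.4 -0.6  2.7] 0.138 25.2
0.209 0.6 [-0.088 -0.104 -0.021] [ 0.7 -0.3  1.8] 0.207 25.5
0.279 0.8 [-0.059 -0.063  0.007] [ 0.1 -0.4  2.6] 0.277 25.8
0.349 1.0 [-0.066 -0.006 -0.008] [0.1 0.4 2.9] 0.347 26.1
0.419 1.2 [ 0.052  0.044 -0.023] [0.9 0.3 2.5] 0.416 26.4
0.489 1.4 [0.083 0.117 0.041] [ 0.3 -0.6  2.6] 0.486 26.7
0.558 1.6 [0.098 0.142 0.067] [0.3 0.2 3.6] 0.556 27.0
0.628 1.8 [0.165 0.211 0.   ] [-0.3  0.9  2.8] 0.626 27.3
0.698 2.0 [ 0.249  0.218 -0.038] [0.  0.9 3.5] 0.696 27.6
0.768 2.2 [0.336 0.284 0.016] [-1.   1.2  3.9] 0.765 27.9
0.838 2.4 [0.391 0.317 0.054] [-1.9  1.7  2.4] 0.835 28.2
0.907 2.6 [ 0.492  0.374 -0.021] [-1.3  2.3  4. ] 0.905 28.5
0.977 2.8 [ 0.536  0.43  -0.015] [-1.1  2.5  3.6] 0.975 28.8
1.047 3.0 [ 0.663  0.397 -0.029] [-2.   1.9  3.9] 1.045 29.1
1.117 3.2 [0.824 0.556 0.087] [-2.1  3.6  3.8] 1.114 29.4
1.187 3.4 [0.911 0.497 0.13 ] [-2.1  3.5  4.1] 1.184 29.7
1.256 3.6 [0.997 0.585 0.093] [-2.   3.4  3.9] 1.254 30.0
```

Run:
```python
from h import *
import json
q0=json.load(open('q0.json'))
def at(th):
    q=list(q0); q[5]+=th; set_joints(q); sleep(.03); T=[];
    for _ in range(8): T.append(get_state()['wrist_torque'][2]); sleep(.012)
    st=get_state(); print(round(th,3),round(st['q'][5]-q0[5],3),'Mz %.3f +- %.3f'%(np.mean(T),np.std(T)),round(st['clock'],2)); return np.mean(T)
at(1.254)
for th in (1.16,1.11,1.09,1.075,1.06,1.045,1.03,1.015):
    if at(th)<-.12: break
for t in np.arange(th+.015,1.125,.015): at(t)
```

```text
1.254 1.253 Mz 0.142 +- 0.024 30.37
1.16 1.16 Mz 0.142 +- 0.021 30.72
1.11 1.11 Mz 0.141 +- 0.025 31.07
1.09 1.09 Mz 0.096 +- 0.026 31.42
1.075 1.075 Mz 0.054 +- 0.029 31.77
1.06 1.06 Mz 0.018 +- 0.023 32.12
1.045 1.045 Mz 0.027 +- 0.045 32.47
1.03 1.03 Mz -0.047 +- 0.025 32.82
1.015 1.015 Mz -0.167 +- 0.017 33.17
1.03 1.03 Mz -0.077 +- 0.021 33.52
1.045 1.045 Mz 0.002 +- 0.035 33.87
1.06 1.06 Mz -0.028 +- 0.035 34.22
1.075 1.075 Mz 0.011 +- 0.038 34.57
1.09 1.09 Mz 0.065 +- 0.047 34.92
1.105 1.105 Mz 0.103 +- 0.037 35.27
1.12 1.12 Mz 0.092 +- 0.028 35.62
```

The load rises at hand angle 1.06–1.11, which is click 3. The jaw force at click 6 works out at 19.6–20.4 N wherever the nip lies within that interval, while click 7 would be ≥22.6 N. So click 6 is the target, and I turn to about 0.1 rad past it.

Run:
```python
from h import *
import json
q0=json.load(open('q0.json'))
for th in (1.22,1.4,1.57,1.75,1.92,2.1,2.2):
    q=list(q0); q[5]+=th; set_joints(q); sleep(.03); T=[]
    for _ in range(12): T.append(get_state()['wrist_torque'][2]); sleep(.012)
    st=get_state(); print(th,round(st['q'][5]-q0[5],3),'Mz %.3f'%np.mean(T),round(st['finger_gap'],3),round(st['clock'],2))
let_go(); p=get_state()['position']; move_l([p[0],p[1],.13],.15)
f,T=look(hw(0,.03,.02),HP[2]+np.pi,.17)
np.savez('end.npz',T=T,img=f['img'],k=[f['fx'],f['fy'],f['cx'],f['cy']])
import fit
v=dict(np.load('end.npz'));S=2600;out=[]
for z in (.0184,.037):
    y,x=np.mgrid[-.12:.14:1/S,-.055:.055:1/S]
    m=fit.proj(v,fit.W(HP,np.c_[x.ravel(),y.ravel(),0*x.ravel()+z])).reshape(*x.shape,2).astype(np.float32)
    im=np.ascontiguousarray(cv2.rotate(cv2.remap(v['img'],m,None,cv2.INTER_CUBIC),cv2.ROTATE_90_COUNTERCLOCKWISE))
    for yy in np.arange(-.12,.14,.02): cv2.line(im,(int((yy+.12)*S),0),(int((yy+.12)*S),8),(255,255,0),1)
    out.append(im)
save('end.png',np.vstack(out)); print(get_state()['clock'])
```

```text
1.22 1.22 Mz 0.097 0.13 36.0
1.4 1.4 Mz 0.110 0.122 36.42
1.57 1.57 Mz 0.140 0.126 36.84
1.75 1.75 Mz 0.130 0.122 37.27
1.92 1.919 Mz 0.163 0.121 37.68
2.1 2.099 Mz 0.155 0.128 38.11
2.2 2.199 Mz 0.159 0.126 38.49
42.2417
```

View pics/end.png

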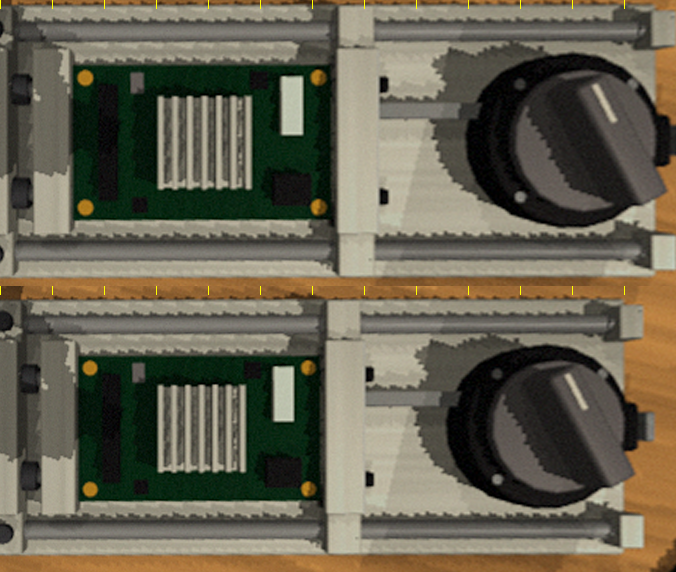

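The final view shows the board square between both jaws, with its edges at columns 73 and 333. The dial bar is at about 118° and the jaw has moved about 18 mm, which is 6 clicks, or three past the nip at click 3. The gripper is clear, so I hand the job in.

```bash
python3 -c "
from cell import *
print(sign_off())"
```

```text
the job is handed in; nothing more can be done
None
```

The board lies on the rests, nipped at click 3 and tightened three more clicks to click 6 (about 20 N, estimated from the dial angle); the dial is released and the job is handed in, with the verdict not reported.

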